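Count out one row of bearing balls with a tipping tray

ROBOT

A 6-joint arm with a two-finger parallel gripper is mounted at the origin on a cart in front of the work surface, level with it; the furniture and walls round the work are solid. World frame = base frame: x ahead of the robot, y to its left, z up, the work surface at z = 0. Lengths are in m, angles in rad, forces in N, time in s.
With the tool pointing down it reaches from about 0.35 to 0.775 m from the base axis. Payload 7.3 kg.
Tool frame: the origin (TCP) lies at the very end of the fingers, on their centre line; the grasp point (between the pads) lies 19 mm behind it; z points along the fingers, y is the direction in which the jaws open and shut (so a half turn about z gives the same grasp; the last joint's range is limited). The gripper opens to 92 mm and grips with 3 to 60 N. Pads are 19 mm wide; open, the fingers measure 130 mm over their backs; the gripper's body (75 mm by 190 mm) begins 47 mm behind the grasp point.
Start: joints at [1.149, 0.342, 1.524, -0, 1.275, -0.146], TCP at [0.143, 0.505, 0.227] pointing down, gripper open.
Joint ranges: [-2.53, 2.53], [-0.77, 2.02], [0.04, 2.7], [-1, 4.14], [0.28, 2.66], [-3.11, 3.11]. Speed limits (rad/s): [2.57, 2.57, 3.14, 3.14, 3.14, 3.14].

INTERFACE

Orientations are given as [roll, pitch, yaw] about the fixed x, y, z axes, in that order (R = Rz(yaw) Ry(pitch) Rx(roll)).
In Python, from cell import robot gives the robot as it stands. The module is installed in compiled form; this text tells all that it offers.
- The arm moves only by the tool carry_out, never from a script. Its argument "series" is a list of rows, each an object with "jaw": the opening in per cent of the stroke, from 0 (shut) to 100 (fully open); "travel": the shift along the tool's x, y, z in units of 60 mm (1.0 is 60 mm), a list of three; "twist": the turn about the tool's z in units of 6 degrees (1.0 is 6 degrees). A call has 1 to 8 rows; each row shifts and turns the commanded pose from where the row before left it, along the tool's axes as they then stand; what a row does not reach is not made up. A row lasts 1/8 s, in which the tool goes at most 62.5 mm and 10.7 degrees, less where a joint would pass 70% of its speed; a pose out of reach is approached as far as the arm can. A call is refused whole if a number of a shift passes 1 or a number of a turn 1, either way. A call with a gripper value outside its range is refused whole. The fingers move at their own pace and stop on an object; "squeeze" is the grip in N (left out, the last holds). Time passes only in rows, so rows that do not move let the fingers close. It gives the time, the measured TCP pose, the force and the opening at its end, in the units of the state.
- robot.observe(): the state, without advancing time (a new reading comes with each control period).
- robot.read_camera(name): name is "scene" or "top" or "wrist"; returns the picture (420x560x3 uint8, blue, green, red); there is no depth.
- robot.calibration(name): a dict with "intrinsics" (3x3 intrinsics, pixels), "k1" (the pictures are not rectified: a ray, as slopes to the right and down, at radius r is drawn at 1 + k1 r^2 times it, then the intrinsics apply), "cam_to_world" (4x4, takes a point from camera to world coordinates); the wrist camera has in their place "tool_from_camera" (4x4, takes a point from camera to tool coordinates, whose origin is the TCP and whose axes are the flange's). Camera axes: x right, y up, looking along -z (the intrinsics and any distortion apply to the point x, -y, -z); pixel columns grow to the right and rows downward; lengths in m; the calibration is good to about 2 mm. A picture is of the moment at which its call begins: read the wrist's pose just before it. calibration takes no time and is no camera call.
- robot.hand_in(): hands the job in, once; it reports no verdict.
Trained networks look in the newest picture that a camera, given by its name, has taken for a name from the list of things; names that differ only in an ending like _2 or _b are one class to them, and where a whole thing is asked for, a point or a joint stands for the part that bears it (a point fixed in the world has none). Each returns a list of dicts, best first, with "score" (0 to 1); they miss things now and then, are a little off and sometimes report something else, mostly with a low value. They report only what shows in the picture. A call takes as long as a camera call.
- robot.regions_of(camera, query): "pixels" (420x560 bool, what is visible of it) and "xy" ([column, row] in pixels, amid what is visible of it).
The state is a dict: "time": time; "qpos": joint angles; "qvel": joint speeds; "joint_efforts": joint torques, N m; "tool_pos": TCP position; "tool_rot": TCP orientation; "contact_force": force on the tool from outside, world axes, zero at the start; "torque": the same for the moment, N m; "opening": finger opening in m.
Only numpy, scipy, OpenCV 4.12 (cv2) and the standard library are available. Lean on these libraries where they do the work, as an engineer would, in place of code of your own. Each camera call takes 0.05 s, during which the arm holds its last target. There are 200 camera calls.

TASK

Lift the handle of the blue tipping tray so that the front row of steel balls, the two nearest the cup, rolls over the pouring edge into the blue cup, while the rear row stays behind its ridge. Then lower the tray back down onto its rest and let go; leave the green tray with the brass balls down.

Things in the scene. Friction and masses are not known exactly. Their poses are not given: they have to be found in the camera images.
- blue_handle (a point): Middle of the blue tray's black round bar: 12 mm thick, 76 mm free between side arms, 85 mm above the bench, 25 mm and more free beside it. x points to the cup, y along the bar, z up; z leans with the tray, by its tilt. The tray's hinge is parallel to y, 115 mm along this x and 25 mm along -z. Lifting tilts the tray (0 to 57 degrees, 0.2 to 0.5 kg); it sinks back. The bar turns between fingers.
- blue_cup (a point): Centre of the inner floor of the blue open square cup, fixed to the tray's stand under the tray's pouring edge (which is at the hinge); 72 by 72 mm inside, 38 mm deep, floor 12 mm above the bench. x points level away from the tray, y is parallel to the bar, z up.
- blue_front_left: Polished steel ball, 18 mm across, 24 g, origin at its centre. Front row of the blue tray (next to the pouring edge), lane on the +y side of point blue_cup. Lies on a 10 degree ramp up to the edge: it rolls off once the tray is tilted more than 10 degrees; 20 to 25, reached slowly and held a second, is right.
- blue_front_right: Polished steel ball, 18 mm across, 24 g, origin at its centre. Front row of the blue tray, lane on the -y side.
- blue_rear_left: Polished steel ball, 18 mm across, 24 g, origin at its centre. Rear row of the blue tray (behind the ridge, 18 mm further from the cup), lane on the +y side; must stay. It jumps the 3 mm ridge near 45 degrees of tilt, sooner if jerked.
- blue_rear_right: Polished steel ball, 18 mm across, 24 g, origin at its centre. Rear row of the blue tray, lane on the -y side; must stay.
- green_tray (a joint): Tilt of the other tray (same make, green, with brass balls), radians; 0 is down, grows as its handle is lifted. Not to be tipped.

How it is judged:
By the outcome, as a careful person would: the job done as asked, in the order asked, and still so for the second after the job is handed in, with the robot touching nothing.
It also fails if it takes over 40 s, if anything falls off the work surface, if the arm or the gripper's body presses on something with over 40 N, if the wrist force passes 120 N, or if a joint passes its speed limit or range.

## Working session

There is one attempt and no reset: what is moved stays moved. The work goes in short steps, Python scripts to look and compute and a tool call to move; the robot and the scene stay as the last step left them, time stands still between calls to the robot, and variables do not carry over. Pictures are saved under pics/ and viewed, about 8 in all and at most 12, crops included, and the job is handed in when it is done.

Besides the shell and the picture viewer there is one more tool, called after "Call:" in YAML: its name, and indented under it one key for each argument. carry_out: Moves the arm, as the interface text tells. Its arguments: {"type":"object","properties":{"series":{"type":"array"},"squeeze":{"type":"number"}},"required":["series"]}

```bash
mkdir -p pics
python3 - <<'E'
from cell import robot
import cv2,numpy as np
print(robot.observe())
for c in ("scene","top"):
    im=robot.read_camera(c); cv2.imwrite(f"pics/{c}0.png",im)
    k=robot.calibration(c); print(c,k)
    for q in ("blue_handle","blue_cup","blue_front_left","blue_rear_left","green_tray"):
        for d in robot.regions_of(c,q): print(q,round(d["score"],2),d["xy"],d["pixels"].sum())
print(robot.calibration("wrist"))
E
```

```text
{'time': 0.0, 'qpos': array([ 1.14898307e+00,  3.42702674e-01,  1.52501505e+00,  3.53994047e-06,
        1.27540693e+00, -1.45986240e-01]), 'qvel': array([-0.00138146, -0.00111819, -0.00066524,  0.00058162,  0.0015059 ,
       -0.00083906]), 'joint_efforts': array([ 2.41688707e-03, -4.31233513e+01, -2.44228506e+01,  7.21831759e-02,
        5.55352808e-02, -1.23330374e-04]), 'tool_pos': array([0.14278123, 0.50478617, 0.22605606]), 'tool_rot': array([-3.14007744e+00, -2.26205964e-04,  2.86576443e+00]), 'contact_force': array([ 0.85266947,  0.54892802, -1.00435069]), 'torque': array([-0.00523618, -0.03223213,  0.04738298]), 'opening': 0.0919612696981887}
scene {'intrinsics': array([[447.61415005,   0.        , 284.25662473],
       [  0.        , 447.61415005, 207.21461472],
       [  0.        ,   0.        ,   1.        ]]), 'k1': -0.14235635989444875, 'cam_to_world': array([[ 0.89039625,  0.29674946, -0.34515835,  0.02977553],
       [-0.45515123,  0.5710254 , -0.68320374, -0.76787113],
       [-0.00564616,  0.76542129,  0.64350475,  0.85677566],
       [ 0.        ,  0.        ,  0.
[... 669 characters left out ...]
p 0.59 [358.9, 210.2] 3541
blue_front_left 0.57 [357.1, 211.7] 3437
blue_front_left 0.4 [363.9, 213.6] 35
green_tray 0.92 [187.0, 193.6] 714
{'intrinsics': array([[306.94729477,   0.        , 276.76146322],
       [  0.        , 306.94729477, 212.10194074],
       [  0.        ,   0.        ,   1.        ]]), 'k1': -0.06412472753115632, 'tool_from_camera': array([[-3.52955419e-04,  9.69772197e-01,  2.44011807e-01,
         6.55940872e-02],
       [ 9.99999888e-01,  4.19031906e-04, -2.18883309e-04,
         1.89001295e-04],
       [-3.14515680e-04,  2.44011703e-01, -9.69772236e-01,
        -1.57979280e-01],
       [ 0.00000000e+00,  0.00000000e+00,  0.00000000e+00,
         1.00000000e+00]])}
```

Run:
```python
import cv2,numpy as np
a=cv2.imread("pics/scene0.png");b=cv2.imread("pics/top0.png")
c=np.hstack([cv2.resize(a[110:350,150:430],(400,343)),cv2.resize(b[100:340,140:420],(400,343))])
cv2.imwrite("pics/c0.png",c)
```

```text
(no output)
```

View pics/c0.png

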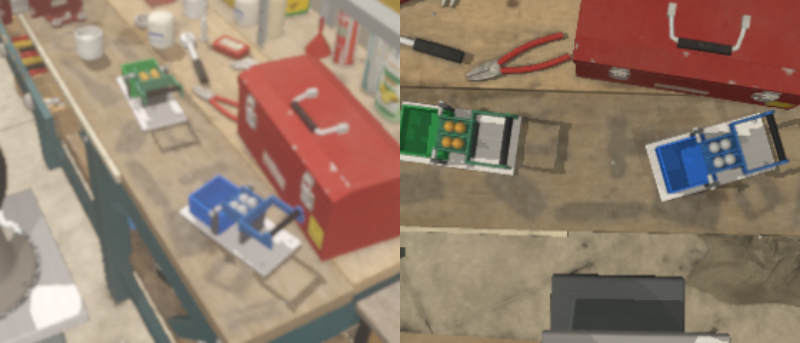

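View pics/top0.png

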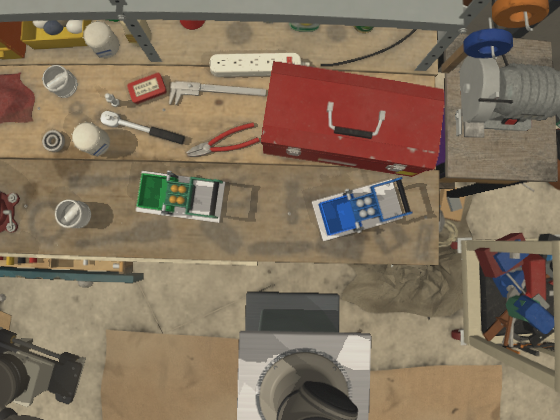

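The scene view shows the blue tray by the red toolbox. In the top view the black bar runs from about (397,180) to (409,214), the cup is near (338,215), and the green tray is at (180,195). Next I'll measure the bar from both cameras.

```bash
cat > h.py <<'E'
from cell import robot
import cv2,numpy as np
from scipy.spatial.transform import Rotation as R
def cam(c,st=None):
    k=robot.calibration(c)
    if c=="wrist":
        T=np.eye(4);T[:3,:3]=R.from_euler("xyz",st["tool_rot"]).as_matrix();T[:3,3]=st["tool_pos"]
        T=T@k["tool_from_camera"]
    else: T=k["cam_to_world"]
    return k["intrinsics"],k["k1"],T
def onplane(C,px,z):
    K,k1,T=C; px=np.atleast_2d(np.asarray(px,float))
    s=cv2.undistortPoints(px[:,None],K,np.array([k1,0,0,0.]))[:,0]
    d=np.c_[s[:,0],-s[:,1],-np.ones(len(s))]@T[:3,:3].T
    return T[:3,3]+d*((z-T[2,3])/d[:,2])[:,None]
def bar(im,mask,C,box=None):
    m=cv2.dilate(mask.astype(np.uint8),np.ones((3,3)))
    m=((im.max(2)<55)&(m>0)).astype(np.uint8)
    n,l,s,c=cv2.connectedComponentsWithStats(m)
    i=1+np.argmax(s[1:,4]); ys,xs=np.nonzero(l==i)
    box=cv2.minAreaRect(np.c_[xs,ys].astype(np.float32)); print("rect",box,s[i,4])
    p=cv2.boxPoints(box); e=[np.linalg.norm(p[0]-p[1]),np.linalg.norm(p[1]-p[2])]
    q=[(p[0]+p[3])/2,(p[1]+p[2])/2] if e[0]>e[1] else [(p[0]+p[1])/2,(p[2]+p[3])/2]
    w=onplane(C,q,.085); d=w[1]-w[0]
    print("ends",w.round(4).tolist(),"mid",w.mean(0).round(4),"len",np.linalg.norm(d).round(4),"ang",np.degrees(np.arctan2(d[1],d[0])).round(1))
E
python3 - <<'E'
from h import *
for c in("top","scene"):
    im=robot.read_camera(c); r=robot.regions_of(c,"blue_handle")[0]
    bar(im,r["pixels"],cam(c))
C=cam("top")
print(onplane(C,[[325,203],[312,203],[322,239]],.05))
E
```

```text
rect ((402.8165588378906, 195.55506896972656), (32.56609344482422, 4.693349361419678), 73.3007583618164) 150
ends [[0.5161, -0.195, 0.085], [0.4458, -0.2172, 0.085]] mid [ 0.4809 -0.2061  0.085 ] len 0.0737 ang -162.4Traceback (most recent call last):
  File "<stdin>", line 4, in <module>
  File "h.py", line 20, in bar
    i=1+np.argmax(s[1:,4]); ys,xs=np.nonzero(l==i)
        ~~~~~~~~~^^^^^^^^^
    return _wrapfunc(a, 'argmax', axis=axis, out=out, **kwds)
    return bound(*args, **kwds)
ValueError: attempt to get argmax of an empty sequence
```

Call:
carry_out:
  series:
    - {"jaw": 100, "travel": [0, 0, 0], "twist": -0.93}
    - {"jaw": 100, "travel": [0, 0, 0], "twist": -0.93}
    - {"jaw": 100, "travel": [0, 0, 0], "twist": -0.93}
    - {"jaw": 100, "travel": [0, 0, 0], "twist": -0.93}
    - {"jaw": 100, "travel": [0, 0, 0], "twist": -0.93}
    - {"jaw": 100, "travel": [0, 0, 0], "twist": -0.93}

```text
time: 1.55
tool_pos: [0.1429, 0.5052, 0.2268]
tool_rot: [3.141, 0.0, -2.83]
contact_force: [-0.1, 0.2, -0.3]
opening: 0.0917
```

Call:
carry_out:
  series:
    - {"jaw": 60, "travel": [-0.4, -0.86, 0], "twist": 0}
    - {"jaw": 60, "travel": [-0.4, -0.86, 0], "twist": 0}
    - {"jaw": 60, "travel": [-0.4, -0.86, 0], "twist": 0}
    - {"jaw": 60, "travel": [-0.4, -0.86, 0], "twist": 0}
    - {"jaw": 60, "travel": [-0.4, -0.86, 0], "twist": 0}
    - {"jaw": 60, "travel": [-0.4, -0.86, 0], "twist": 0}
    - {"jaw": 60, "travel": [-0.4, -0.86, 0], "twist": 0}
    - {"jaw": 60, "travel": [-0.4, -0.86, 0], "twist": 0}

```text
time: 2.55
tool_pos: [0.4524, 0.1686, 0.227]
tool_rot: [3.141, 0.001, -2.833]
contact_force: [1.2, 1.4, 0.5]
opening: 0.0549
```

Call:
carry_out:
  series:
    - {"jaw": 24, "travel": [0.18, -0.76, 0], "twist": 0}
    - {"jaw": 24, "travel": [0.18, -0.76, 0], "twist": 0}
    - {"jaw": 24, "travel": [0.18, -0.76, 0], "twist": 0}
    - {"jaw": 24, "travel": [0.18, -0.76, 0], "twist": 0}
    - {"jaw": 24, "travel": [0.18, -0.76, 0], "twist": 0}
    - {"jaw": 24, "travel": [0.18, -0.76, 0], "twist": 0}
    - {"jaw": 24, "travel": [0.18, -0.76, 0], "twist": 0}
    - {"jaw": 24, "travel": [0.18, -0.76, 0], "twist": 0}

```text
time: 3.55
tool_pos: [0.4797, -0.2052, 0.2268]
tool_rot: [-3.141, 0.0, -2.833]
contact_force: [0.4, -0.1, -0.1]
opening: 0.0223
```

Run:
```python
from h import *
st=robot.observe(); im=robot.read_camera("wrist"); cv2.imwrite("pics/w1.png",im)
print(st["tool_pos"],st["tool_rot"],st["opening"])
for r in robot.regions_of("wrist","blue_handle")[:2]:
    print(r["score"],r["xy"],r["pixels"].sum())
    try: bar(im,r["pixels"],cam("wrist",st))
    except Exception as e: print(e)
```

```text
[ 0.47968522 -0.20523502  0.22683851] [-3.14141749e+00  4.41140896e-04 -2.83320567e+00] 0.022284003059756544
0.66 [332.6, 202.9] 4374
attempt to get argmax of an empty sequence
```

View pics/w1.png

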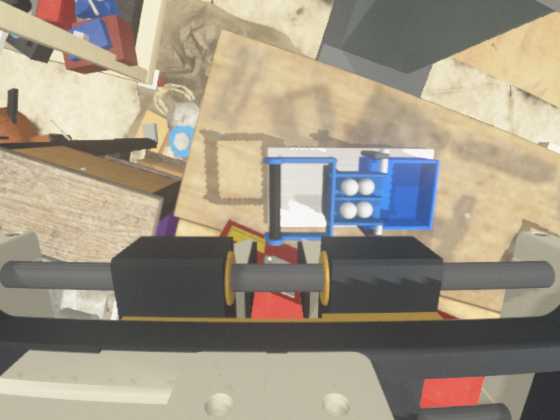

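The wrist view shows the bar vertical at column 275, rows about 163–236. The cup is to its right at column 410 and the four balls are at (350–367, 187–210).

Run:
```python
from h import *
st=robot.observe(); im=cv2.imread("pics/w1.png"); C=cam("wrist",st)
g=im.max(2)
for r in (170,185,200,215,228):
    xs=np.arange(262,290)[g[r,262:290]<75]; print(r,xs.min(),xs.max(),end="; ")
    print(onplane(C,[xs.mean(),r],.087)[0].round(4))
for z in (.085,): 
    w=onplane(C,[[275,163],[275,236]],z); print(w.round(4),w.mean(0),np.linalg.norm(w[1]-w[0]))
m=np.array([0.4809,-.2061,.085]); Rm=R.from_euler("xyz",st["tool_rot"]).as_matrix()
for p in (m,w.mean(0)): print("tool offset mm",(Rm.T@(p-st["tool_pos"])*1000).round(1))
```

```text
Traceback (most recent call last):
ValueError: zero-size array to reduction operation minimum which has no identity
```

Run:
```python
from h import *
st=robot.observe(); im=cv2.imread("pics/w1.png"); C=cam("wrist",st)
g=im.max(2); print(g[200,262:292])
for r in (170,185,200,215,228):
    xs=np.arange(262,290)[g[r,262:290]<95]
    if len(xs): print(r,xs.min(),xs.max(),onplane(C,[xs.mean(),r],.087)[0].round(4))
w=onplane(C,[[275,163],[275,236]],.085); print(w.round(4),w.mean(0),np.linalg.norm(w[1]-w[0]))
m=np.array([0.4809,-.2061,.085]); Rm=R.from_euler("xyz",st["tool_rot"]).as_matrix()
for p in (m,w.mean(0),w[0],w[1]): print("tool offset mm",(Rm.T@(p-st["tool_pos"])*1000).round(1))
```

```text
[155 156 161 154 156 169 168 128  94  86  87  93  92  93 100 100  96 105
 158 206 224 227 227 227 227 226 229 236 240 236]
170 270 278 [ 0.4497 -0.2207  0.087 ]
185 270 278 [ 0.4637 -0.2164  0.087 ]
200 270 275 [ 0.4782 -0.2124  0.087 ]
215 271 274 [ 0.4928 -0.2078  0.087 ]
228 270 278 [ 0.5056 -0.203   0.087 ]
[[ 0.4429 -0.2208  0.085 ]
 [ 0.5139 -0.1987  0.085 ]] [ 0.47838657 -0.2097385   0.085     ] 0.07433765345994688
tool offset mm [ -1.6   1.4 141.4]
tool offset mm [  1.9  -1.3 141.4]
tool offset mm [ 39.1  -1.2 141.4]
tool offset mm [-35.3  -1.4 141.4]
```

Call:
carry_out:
  series:
    - {"jaw": 24, "travel": [0.08, -0.025, 0.5], "twist": 0}
    - {"jaw": 24, "travel": [0, 0, 0.5], "twist": 0}
    - {"jaw": 24, "travel": [0, 0, 0.5], "twist": 0}
    - {"jaw": 24, "travel": [0, 0, 0.5], "twist": 0}

```text
time: 4.15
tool_pos: [0.4756, -0.2057, 0.1059]
tool_rot: [3.141, 0.0, -2.833]
contact_force: [-0.0, -0.1, -0.9]
opening: 0.0222
```

Run:
```python
from h import *
st=robot.observe(); im=robot.read_camera("wrist")
cv2.imwrite("pics/w2.png",cv2.resize(im[120:360,150:430],None,fx=2,fy=2))
s=robot.read_camera("scene");cv2.imwrite("pics/s2.png",cv2.resize(s[210:330,260:400],None,fx=4,fy=4))
print(st["tool_pos"],st["contact_force"])
```

```text
[ 0.47559076 -0.20569058  0.10593331] [-0.00875169 -0.11736751 -0.9069881 ]
```

View pics/w2.png

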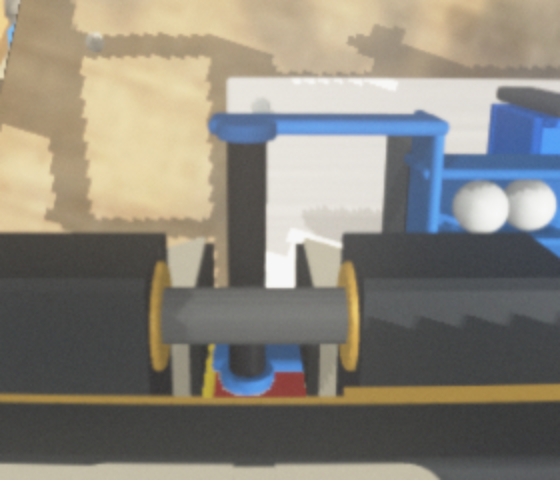

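View pics/s2.png

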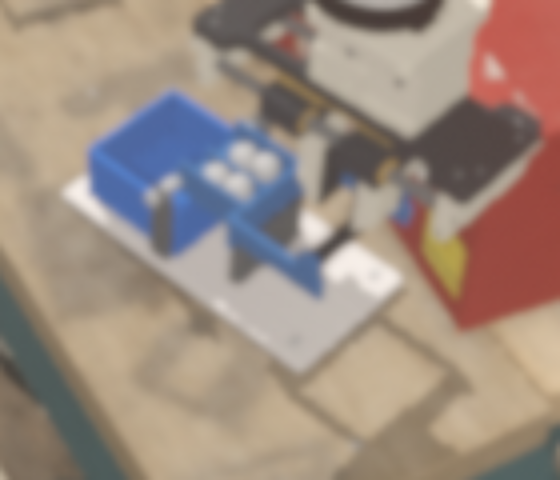

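The wrist view shows the bar (crop columns 228–266) between the fingers (212–297), about 2 mm off centre on the left. The scene view shows the fingers straddling the bar and clear of it.

Call:
carry_out:
  series:
    - {"jaw": 24, "travel": [0, -0.033, 0.17], "twist": 0}
    - {"jaw": 24, "travel": [0, 0, 0.25], "twist": 0}
    - {"jaw": 24, "travel": [0, 0, 0.25], "twist": 0}

```text
time: 4.62
tool_pos: [0.4764, -0.2085, 0.0661]
tool_rot: [-3.141, 0.001, -2.833]
contact_force: [0.4, -0.7, -0.2]
opening: 0.022
```

Call:
carry_out:
  series:
    - {"jaw": 5, "travel": [0, 0, 0], "twist": 0}
    - {"jaw": 5, "travel": [0, 0, 0], "twist": 0}
    - {"jaw": 5, "travel": [0, 0, 0], "twist": 0}
    - {"jaw": 5, "travel": [0, 0, 0], "twist": 0}
  squeeze: 15

```text
time: 5.12
tool_pos: [0.4758, -0.208, 0.0664]
tool_rot: [3.141, -0.001, -2.833]
contact_force: [-1.1, 1.4, -3.0]
opening: 0.0112
```

Call:
carry_out:
  series:
    - {"jaw": 5, "travel": [0, 0.008, -0.029], "twist": 0}
    - {"jaw": 5, "travel": [0, 0.008, -0.029], "twist": 0}
    - {"jaw": 5, "travel": [0, 0.008, -0.029], "twist": 0}
    - {"jaw": 5, "travel": [0, 0.008, -0.029], "twist": 0}
    - {"jaw": 5, "travel": [0, 0.008, -0.029], "twist": 0}
    - {"jaw": 5, "travel": [0, 0.008, -0.029], "twist": 0}
    - {"jaw": 5, "travel": [0, 0.008, -0.029], "twist": 0}
    - {"jaw": 5, "travel": [0, 0.008, -0.029], "twist": 0}

```text
time: 6.12
tool_pos: [0.4748, -0.2044, 0.0803]
tool_rot: [3.141, -0.0, -2.833]
contact_force: [-3.3, 4.5, -5.6]
opening: 0.0114
```

Call:
carry_out:
  series:
    - {"jaw": 5, "travel": [0, 0.0135, -0.0315], "twist": 0}
    - {"jaw": 5, "travel": [0, 0.0135, -0.0315], "twist": 0}
    - {"jaw": 5, "travel": [0, 0.0135, -0.0315], "twist": 0}
    - {"jaw": 5, "travel": [0, 0.0135, -0.0315], "twist": 0}
    - {"jaw": 5, "travel": [0, 0.0135, -0.0315], "twist": 0}
    - {"jaw": 5, "travel": [0, 0.0135, -0.0315], "twist": 0}
    - {"jaw": 5, "travel": [0, 0.0135, -0.0315], "twist": 0}
    - {"jaw": 5, "travel": [0, 0.0135, -0.0315], "twist": 0}

```text
time: 7.12
tool_pos: [0.4729, -0.1985, 0.0956]
tool_rot: [3.141, -0.0, -2.833]
contact_force: [-2.7, 2.2, -6.9]
opening: 0.0114
```

Run:
```python
from h import *
im=robot.read_camera("wrist"); s=robot.read_camera("scene")
cv2.imwrite("pics/m3.png",np.hstack([cv2.resize(im[120:300,200:410],(420,360)),cv2.resize(s[210:330,260:400],(380,326))[:326].copy() if 0 else cv2.resize(s[210:330,260:400],(380,360))]))
```

```text
(no output)
```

View pics/m3.png

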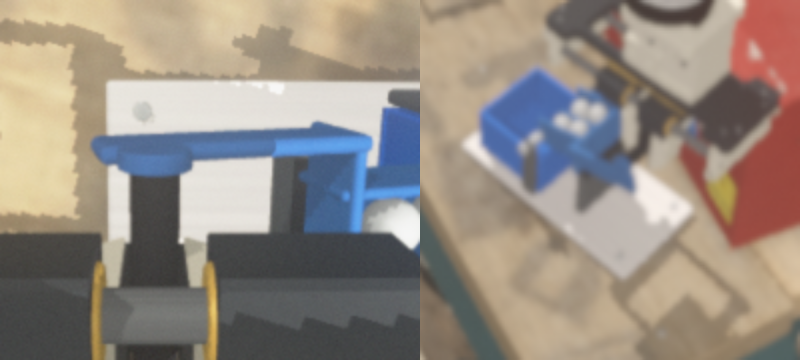

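The bar is gripped and the tray is tilting. In the scene panel all four balls are still visible at about (575–595, 100–130), so I'll go on to 22° and hold.

Call:
carry_out:
  series:
    - {"jaw": 5, "travel": [0, 0.015, -0.026], "twist": 0}
    - {"jaw": 5, "travel": [0, 0.015, -0.026], "twist": 0}
    - {"jaw": 5, "travel": [0, 0.015, -0.026], "twist": 0}
    - {"jaw": 5, "travel": [0, 0.015, -0.026], "twist": 0}
    - {"jaw": 5, "travel": [0, 0.015, -0.026], "twist": 0}
    - {"jaw": 5, "travel": [0, 0.015, -0.026], "twist": 0}
    - {"jaw": 5, "travel": [0, 0.015, -0.026], "twist": 0}
    - {"jaw": 5, "travel": [0, 0.015, -0.026], "twist": 0}

```text
time: 8.22
tool_pos: [0.4709, -0.1918, 0.1082]
tool_rot: [-3.141, 0.0, -2.833]
contact_force: [-4.3, -0.8, -3.6]
opening: 0.0116
```

Call:
carry_out:
  series:
    - {"jaw": 5, "travel": [0, 0, 0], "twist": 0}
    - {"jaw": 5, "travel": [0, 0, 0], "twist": 0}
    - {"jaw": 5, "travel": [0, 0, 0], "twist": 0}
    - {"jaw": 5, "travel": [0, 0, 0], "twist": 0}
    - {"jaw": 5, "travel": [0, 0, 0], "twist": 0}
    - {"jaw": 5, "travel": [0, 0, 0], "twist": 0}
    - {"jaw": 5, "travel": [0, 0, 0], "twist": 0}
    - {"jaw": 5, "travel": [0, 0, 0], "twist": 0}

```text
time: 9.22
tool_pos: [0.4709, -0.1919, 0.1081]
tool_rot: [-3.141, 0.0, -2.833]
contact_force: [-4.4, -2.0, -2.9]
opening: 0.0114
```

Run:
```python
from h import *
t=robot.read_camera("top"); s=robot.read_camera("scene")
cv2.imwrite("pics/m4.png",np.hstack([cv2.resize(t[160:260,290:410],(400,333)),cv2.resize(s[210:310,260:380],(400,333))]))
for q in ("blue_front_left","blue_rear_left"):
    for r in robot.regions_of("scene",q): print(q,r["score"],r["xy"],r["pixels"].sum())
```

```text
(no output)
```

View pics/m4.png

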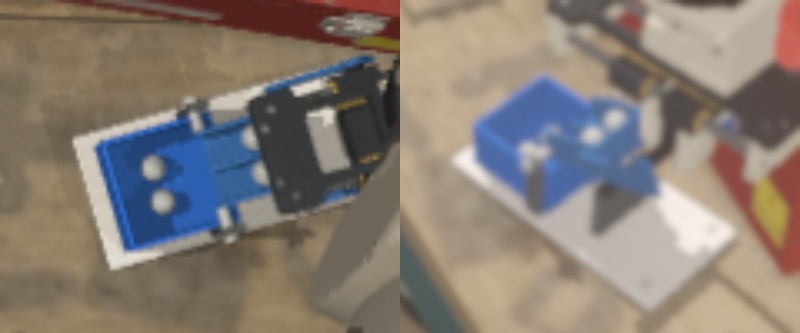

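The top panel shows two balls in the cup at (153,167) and (162,200), and the two rear balls still on the tray at (250,138) and (262,172). I'll lower along the same arc.

Call:
carry_out:
  series:
    - {"jaw": 5, "travel": [0, -0.015, 0.026], "twist": 0}
    - {"jaw": 5, "travel": [0, -0.015, 0.026], "twist": 0}
    - {"jaw": 5, "travel": [0, -0.015, 0.026], "twist": 0}
    - {"jaw": 5, "travel": [0, -0.015, 0.026], "twist": 0}
    - {"jaw": 5, "travel": [0, -0.015, 0.026], "twist": 0}
    - {"jaw": 5, "travel": [0, -0.015, 0.026], "twist": 0}
    - {"jaw": 5, "travel": [0, -0.015, 0.026], "twist": 0}
    - {"jaw": 5, "travel": [0, -0.015, 0.026], "twist": 0}

```text
time: 10.42
tool_pos: [0.4732, -0.1988, 0.0958]
tool_rot: [-3.141, 0.0, -2.833]
contact_force: [-4.4, -0.6, -1.4]
opening: 0.0113
```

Call:
carry_out:
  series:
    - {"jaw": 5, "travel": [0, -0.0135, 0.0315], "twist": 0}
    - {"jaw": 5, "travel": [0, -0.0135, 0.0315], "twist": 0}
    - {"jaw": 5, "travel": [0, -0.0135, 0.0315], "twist": 0}
    - {"jaw": 5, "travel": [0, -0.0135, 0.0315], "twist": 0}
    - {"jaw": 5, "travel": [0, -0.0135, 0.0315], "twist": 0}
    - {"jaw": 5, "travel": [0, -0.0135, 0.0315], "twist": 0}
    - {"jaw": 5, "travel": [0, -0.0135, 0.0315], "twist": 0}
    - {"jaw": 5, "travel": [0, -0.0135, 0.0315], "twist": 0}

```text
time: 11.42
tool_pos: [0.4753, -0.205, 0.0807]
tool_rot: [-3.141, 0.001, -2.833]
contact_force: [-5.5, -0.6, -0.5]
opening: 0.0115
```

Call:
carry_out:
  series:
    - {"jaw": 5, "travel": [0, -0.008, 0.029], "twist": 0}
    - {"jaw": 5, "travel": [0, -0.008, 0.029], "twist": 0}
    - {"jaw": 5, "travel": [0, -0.008, 0.029], "twist": 0}
    - {"jaw": 5, "travel": [0, -0.008, 0.029], "twist": 0}
    - {"jaw": 5, "travel": [0, -0.008, 0.029], "twist": 0}
    - {"jaw": 5, "travel": [0, -0.008, 0.029], "twist": 0}
    - {"jaw": 5, "travel": [0, -0.008, 0.029], "twist": 0}
    - {"jaw": 5, "travel": [0, -0.008, 0.029], "twist": 0}

```text
time: 12.42
tool_pos: [0.4765, -0.2079, 0.0682]
tool_rot: [3.142, 0.001, -2.833]
contact_force: [-8.3, 7.0, 22.4]
opening: 0.0113
```

Call:
carry_out:
  series:
    - {"jaw": 24, "travel": [0, 0, 0], "twist": 0}
    - {"jaw": 24, "travel": [0, 0, 0], "twist": 0}
    - {"jaw": 24, "travel": [0, 0, 0], "twist": 0}
    - {"jaw": 24, "travel": [0, 0, 0], "twist": 0}

```text
time: 12.92
tool_pos: [0.4763, -0.2084, 0.0664]
tool_rot: [3.142, 0.0, -2.833]
contact_force: [-0.3, 1.0, 0.5]
opening: 0.022
```

Call:
carry_out:
  series:
    - {"jaw": 24, "travel": [0, 0, -0.2], "twist": 0}
    - {"jaw": 24, "travel": [0, 0, -0.4], "twist": 0}
    - {"jaw": 24, "travel": [0, 0, -0.5], "twist": 0}
    - {"jaw": 24, "travel": [0, 0, -0.6], "twist": 0}
    - {"jaw": 24, "travel": [0, 0, -0.6], "twist": 0}
    - {"jaw": 24, "travel": [0, 0, -0.6], "twist": 0}
    - {"jaw": 24, "travel": [0, 0, 0], "twist": 0}

```text
time: 13.8
tool_pos: [0.4775, -0.2091, 0.2442]
tool_rot: [-3.136, 0.005, -2.833]
contact_force: [0.3, -0.2, 0.6]
opening: 0.0221
```

Run:
```python
from h import *
w=robot.read_camera("wrist"); t=robot.read_camera("top")
cv2.imwrite("pics/m5.png",np.hstack([cv2.resize(w[100:280,220:460],(400,300)),cv2.resize(t[140:260,130:420],(400,300))]))
```

```text
(no output)
```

View pics/m5.png

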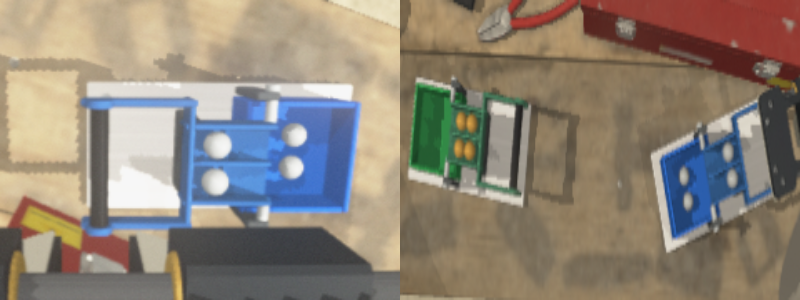

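The wrist view shows two balls in the cup at (291,134) and (290,167), two behind the ridge at (217,145) and (215,180), and the tray level. The green tray is untouched, with its four brass balls in place.

```bash
python3 -c "
from cell import robot
print(robot.observe()['contact_force'],robot.hand_in())"
```

```text
the job is handed in; nothing more can be done
[-0.33119697  0.0843487  -0.3352412 ] None
```

I gripped the blue tray's bar, tilted it along its arc to about 22° and held it for a second. Then I lowered it back onto its rest, let go, moved the gripper clear above it, and handed the job in at about 14 s.

The last pictures showed:
- **Front row:** both balls are in the blue cup.
- **Rear row:** both balls are still behind their ridge.
- **Blue tray:** it is down on its rest.
- **Green tray:** it is down, with all four brass balls in place.

The gripper was touching nothing at the end, with a force reading near 0 N. The highest reading I saw was about 25 N at the wrist as the tray met its rest, but I only read the force at the end of each move.

The top and wrist cameras disagreed by about 3 mm across the bar. I went by the wrist view and corrected about 2 mm more before gripping.

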